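# Lock the paper trimmer with its pin

## Task

Make the paper trimmer safe: press its raised cutting arm right down to its stop and push the lock pin from the right-hand, outer side through the locking lug and the arm until the pin's flat tab is up against the lug. The pin is kept in the flat tin: lever the tin's tight lid open with the blade of the letter opener before you reach in. Finish with the opener lying flat on the desk, and leave everything else where it is.

Things in the scene. Friction and masses are not known exactly. Their poses are not given: they have to be found in the camera images.
- trimmer: Heavy lever-arm paper trimmer, fixed. Origin: centre of the underside of its board (x 360 by y 260 mm, top 28 mm above the desk); x to the far edge, y left. The arm runs along the right (-y) edge from a far pivot to a black handle overhanging the near end. Near the front right corner stands the locking lug: two upright dark steel ears, tops 76 mm high. The desk to the right of it is free.
- lug_hole (a point): Centre of the hole on the outer (-y) face of the outer ear, 52 mm above the desk, at (-165, -152, 52) mm in the trimmer's frame, same axes. Ears 44 mm long (x), 8 mm thick (y), 14 mm apart; the 10 mm thick arm drops between them. A 16 mm round hole along y goes through ears and arm, in line only with the arm fully down. The pin enters here along +y; the inner ear ends 30 mm on.
- cutter_handle (a point): Top of the middle of the arm's black round handle (108 mm long, about 26 mm thick); 66 mm above the desk when the arm is down on its stop, 0.21 to 0.31 m at the start. The arm turns about a pivot along y at (165, -137, 52) mm in the trimmer's frame, 430 mm from here, 330 mm from its hole. It stays wherever it is left, also down; 2 to 4 N down on the handle lowers it.
- tin: Flat oblong metal tin, 120 (x) by 220 (y) by 45 mm high, walls and floor 3 mm, fixed by non-slip feet. Origin: centre of its underside; x points from the front, where the lid lifts, to the hinge side; the front roughly faces the robot. The lid is a flat 3 mm sheet hinged on the upper rear (+x) edge. Inside lie the lock pin and an eraser.
- lid_hinge (a point): Middle of the lid's hinge axis (along the tin's y), at (60, 0, 45) mm in the tin's frame, same axes as the tin.
- tin_lid (a joint): Angle of the tin's lid: 0 shut, growing as it opens, stop at 1.95 rad (leaning back a little past upright). A stiff hinge: the lid stays at whatever angle it is left; lifting its front lip takes about 1 N.
- lid_lip (a point): Middle of the lower front edge of the lid's lip, which runs all along the front and stands out 8 mm beyond the tin's front wall; 128.5 mm from the hinge axis; 45 mm above the desk when shut. The blade goes under this lip.
- pin: Steel lock pin: round 12 mm shaft, 60 mm long, its last 10 mm tapered to 6 mm; behind it a flat tab 36 long, 28 wide, 12 mm thick, which is grip and stop. Origin: on the axis at the shoulder; x along the shaft to the tip, so the tab spans x -36 to 0, y -14 to 14 mm. Starts flat on the tin's floor under the lid (axis 9 mm above the desk), its tip roughly towards the tin's +y end.
- pin_tip (a point): Tip of the lock pin, 60 mm from its origin along x.
- opener: Letter opener, 175 mm long, flat on the desk: dark wooden handle 85 long, 18 wide (y), 14 mm high; flat steel blade 16 wide, 2.5 mm thick, narrower at the tip, at half the handle's height. Origin: under the handle, 30 mm from the blade, at the centre of mass; x points along the blade, so the handle spans x -55 to 30 and the blade 30 to 120 mm.
- opener_tip (a point): Tip of the opener's blade, (120, 0, 7) mm in the opener's frame.
- eraser: White eraser, 34 by 22 by 13 mm, in the tin near its +y end. Bystander.
- cards: Stack of blank cards, 148 by 105 by 16 mm, on the trimmer's board. Bystander.
- mug: White mug, 82 mm across, 95 mm high, on the right. Bystander.
- stapler: Black stapler, 150 by 36 by 52 mm, on the left. Bystander.
- marker: White marker pen with a black cap, about 140 mm long, 16 mm thick, near the handle of the trimmer. Bystander.
- notes: Block of plain note paper, 76 by 76 by 30 mm, beyond the tin. Bystander.
Not all that is in view belongs to the job. What is shaped like the opener but green or pink is not meant.

How it is judged:
On the way:
1. the tin's lid is raised by the letter opener's blade, with no finger on the tin (value of joint tin_lid above 0.2 rad and contact force between opener and tin above 0.1 N and contact force between the fingers and tin below 0.5 N), for 0.1 s.
At the end, for the whole second after the job is handed in: Arm down (handle top below 73 mm); pin in from the right through both ears and the arm, its shoulder within 8 mm of the hole centre on the outer face, in line within 0.15 rad, tip 10 mm or more past the inner ear; opener flat on the desk (within 12 mm and 0.12 rad); both at rest (height (world z) of cutter_handle below 0.073 m and distance between pin and lug_hole below 0.008 m and angle between the x axis of pin and the y axis of trimmer, either way round below 0.15 rad and y of pin_tip in the frame of trimmer above -0.112 m and linear speed of each of pin, opener below 0.02 m/s and height (world z) of opener below 0.012 m and angle between opener's own z axis and vertical below 0.12 rad); the robot touches nothing.
It fails at once if a bystander is moved by more than 30 mm (distance of any of eraser, cards, mug, stapler, marker, notes from where it was at the start of the episode above 0.03 m).
It also fails if it takes over 72 s, if anything falls off the work surface, if the arm or the gripper's body presses on something with over 40 N, if the wrist force passes 120 N, or if a joint passes its speed limit or range.

## Robot

A 7-joint arm with a two-finger parallel gripper is mounted at the origin on the work surface. World frame = base frame: x ahead of the robot, y to its left, z up, the work surface at z = 0. Lengths are in m, angles in rad, forces in N, time in s.
With the tool pointing down it reaches from about 0.425 to 0.95 m from the base axis. Payload 4.7 kg.
Tool frame: the origin (TCP) lies midway between the tips of the shut fingers; the grasp point (between the pads) lies 19 mm behind it; z points along the fingers, y is the line along which they close (so a half turn about z gives the same grasp; the last joint's range is limited). The gripper opens to 87 mm and grips with 3 to 60 N. Pads are 19 mm wide; open, the fingers measure 117 mm over their backs; the gripper's body (75 mm by 190 mm) begins 51 mm behind the grasp point.
Start: joints at [-1.302, 0.469, -0.049, 1.532, 0.024, 1.141, -0.082], TCP at [0.198, 0.645, 0.202] pointing down, gripper open.
Joint ranges: [-2.59, 2.59], [-0.33, 1.99], [-1.39, 1.29], [0.1, 2.45], [-1.04, 4.18], [0.21, 1.99], [-2.66, 2.66]. Speed limits (rad/s): [2.57, 2.57, 3.14, 3.14, 3.14, 3.14, 3.14].

## Interface

Orientations are given as a unit quaternion [w, x, y, z].
In Python, from cell import manip gives the robot as it stands. Calls block until the motion is done:
- manip.movep(position, orientation): joint-space move of the TCP to a pose.
- manip.movel(position, feed=0.15, frame=None): straight line of the TCP; frame=None keeps the orientation; feed is the mean speed in m/s.
- manip.movej(angles): joint-space move.
- manip.let_go() and manip.grab(): open the fingers fully, or close them until they stop; the grip force is fixed at half the most.
- manip.sleep(seconds).
- manip.ik(position, orientation): joint angles nearest the present ones, or None.
- manip.camera(name): name is "scene" or "top" or "wrist"; returns the picture (480x640x3 uint8, red, green, blue); there is no depth.
- manip.camera_params(name): a dict with "mtx" (3x3 intrinsics, pixels), "xyz" and "rotation" of the camera in the world; the wrist camera has in their place "T_tool_cam" (4x4, takes a point from camera to tool coordinates, whose origin is the TCP and whose axes are the flange's). Camera axes: x right, y up, looking along -z (the intrinsics and any distortion apply to the point x, -y, -z); pixel columns grow to the right and rows downward; lengths in m; the calibration is good to about 2 mm. A picture is of the moment at which its call begins: read the wrist's pose just before it. camera_params takes no time and is no camera call.
A pose or a line that the arm cannot do raises manip.PlanningError and nothing moves.
- manip.hand_in(): hands the job in; it is judged then, once.
Readings, each from a call of its own:
- manip.current_time_s(): time.
- manip.current_joints(): joint angles.
- manip.current_qvel(): joint speeds.
- manip.current_tau(): joint torques, N m.
- manip.current_ee_pos(): TCP position.
- manip.current_tool_rot(): TCP orientation.
- manip.current_contact_force(): force on the tool from outside, world axes, zero at the start.
- manip.current_moment(): the same for the moment, N m.
- manip.current_grip_width(): finger opening in m.
- manip.current_gripper_force(): force on a finger pad.
Only numpy, scipy, OpenCV 4.12 (cv2) and the standard library are available. Lean on these libraries where they do the work, as an engineer would, in place of code of your own. Each camera call takes 0.05 s, during which the arm holds its last target. There are 200 camera calls.

## Working session

There is one attempt and no reset: what is moved stays moved. The work goes in short steps, each a Python script; the robot and the scene stay as the last script left them, time stands still between calls to the robot, and variables do not carry over. Pictures are saved under pics/ and viewed, at most 10 in all, crops included, and the job is handed in when it is done.

```bash
ls; mkdir -p pics; python3 - <<'E'
from cell import manip
import cv2,numpy as np
np.set_printoptions(precision=4,suppress=True)
for n in ["scene","top"]:
    im=manip.camera(n); cv2.imwrite(f"pics/{n}0.png",im[:,:,::-1])
    print(n,manip.camera_params(n))
print(manip.camera_params("wrist"),manip.current_tool_rot(),manip.current_ee_pos(),manip.current_time_s())
E
```

```text
pics
scene {'mtx': array([[547.0829,   0.    , 315.547 ],
       [  0.    , 547.0829, 244.9245],
       [  0.    ,   0.    ,   1.    ]]), 'xyz': array([1.3365, 0.0535, 0.8897]), 'rotation': array([0.6267, 0.273 , 0.281 , 0.6736])}
top {'mtx': array([[468.5346,   0.    , 312.8106],
       [  0.    , 468.5346, 245.0237],
       [  0.    ,   0.    ,   1.    ]]), 'xyz': array([0.4239, 0.0261, 1.0835]), 'rotation': array([ 0.7079,  0.0183, -0.031 , -0.7054])}
{'mtx': array([[377.2362,   0.    , 320.5587],
       [  0.    , 377.2362, 242.2087],
       [  0.    ,   0.    ,   1.    ]]), 'T_tool_cam': array([[-0.0003,  0.9624,  0.2717,  0.0757],
       [ 1.    ,  0.0004, -0.0003, -0.0005],
       [-0.0004,  0.2717, -0.9624, -0.1814],
       [ 0.    ,  0.    ,  0.    ,  1.    ]])} [-0.0001  0.1483  0.9889 -0.0009] [0.1979 0.6447 0.2015] 0.1
```

View pics/top0.png

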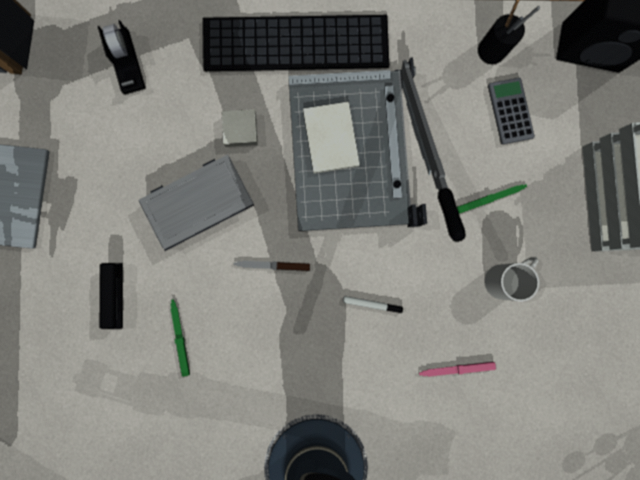

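View pics/scene0.png

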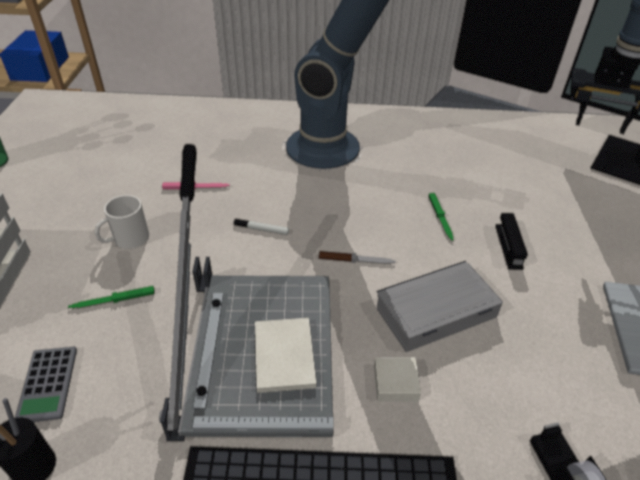

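Top view: the opener's brown handle spans (310,267) to (277,266) and its blade tip is at (235,263). Tin lid corners are (140,203), (228,159), (254,205) and (165,249), with the hinge marks on the far edge. The lug is at (417,215) and the raised handle at (453,215). I'll turn these into rough poses and take close wrist views.

```bash
cat > h.py <<'E'
from cell import manip
import cv2, numpy as np
from scipy.spatial.transform import Rotation as R
from scipy.optimize import least_squares
np.set_printoptions(precision=4,suppress=True)
def rot(q): return R.from_quat([q[1],q[2],q[3],q[0]])
def qd(psi): return [0,float(np.cos(psi/2)),float(np.sin(psi/2)),0]   # tool down, tool x at heading psi
def campose(name, ee=None, q=None):
    p=manip.camera_params(name)
    if name!="wrist": return p["mtx"],rot(p["rotation"]).as_matrix(),np.array(p["xyz"])
    T=p["T_tool_cam"]; Rt=rot(q).as_matrix()
    return p["mtx"],Rt@T[:3,:3],Rt@T[:3,3]+ee
def proj(c,P):
    K,Rc,t=c; X=(np.atleast_2d(P)-t)@Rc*[1,-1,-1]
    u=X@K.T; return u[:,:2]/u[:,2:]
def ray(c,uv,z):
    K,Rc,t=c; d=np.linalg.solve(K,np.r_[uv,1.])*[1,-1,-1]; d=Rc@d
    return t+d*(z-t[2])/d[2]
def fit(c_list,x0):
    """c_list: [(cam, objpts Nx3, px Nx2)], pose x,y,yaw on desk"""
    def f(v):
        M=R.from_euler('z',v[2]).as_matrix()
        return np.concatenate([(proj(c,np.asarray(o)@M.T+[v[0],v[1],0])-px).ravel() for c,o,px in c_list])
    s=least_squares(f,x0,loss='soft_l1'); return s.x, f(s.x)
def shot(fn):
    ee=np.array(manip.current_ee_pos()); q=manip.current_tool_rot(); im=manip.camera("wrist")
    cv2.imwrite(f"pics/{fn}.png",im[:,:,::-1]); np.savez(f"pics/{fn}.npz",ee=ee,q=q); return im
def wcam(fn):
    d=np.load(f"pics/{fn}.npz"); return campose("wrist",d["ee"],d["q"])
E
python3 - <<'E'
from h import *
c=campose("top")
for n,uv,z in [("op_end",(310,267),.01),("op_tip",(235,263),.007),("tinBL",(140,203),.047),("tinBR",(228,159),.047),("tinFR",(254,205),.047),("tinFL",(165,249),.047),
 ("trNL",(300,231),.028),("trNR",(408,224),.028),("trFL",(289,82),.028),("lug",(417,208),.076),("handle",(453,215),.26),("mug",(520,283),.095),("marker",(372,304),.01)]:
    print(n,ray(c,uv,z))
# wrist shots
for fn,p,psi in [("w1",[.47,.17,.30],np.pi),("w2",[.5,-.2,.36],np.pi)]:
    try:
        manip.movep(p,qd(psi)); shot(fn); print(fn,manip.current_ee_pos(),manip.current_time_s())
    except manip.PlanningError as e: print(fn,e)
a=cv2.imread("pics/w1.png"); b=cv2.imread("pics/w2.png")
E
```

```text
op_end [0.4484 0.0132 0.01  ]
op_tip [0.457 0.185 0.007]
tinBL [0.5881 0.391  0.047 ]
tinBR [0.6886 0.198  0.047 ]
tinFR [0.585  0.1387 0.047 ]
tinFL [0.4861 0.3333 0.047 ]
trNL [0.5293 0.0363 0.028 ]
trNR [ 0.5464 -0.2092  0.028 ]
trFL [0.8753 0.0634 0.028 ]
lug [ 0.576  -0.2185  0.076 ]
handle [ 0.536  -0.2381  0.26  ]
mug [ 0.414  -0.4312  0.095 ]
marker [ 0.3645 -0.1286  0.01  ]
w1 [0.4697 0.1711 0.2998] 2.1583
w2 [ 0.5006 -0.1981  0.3596] 3.6083
```

View pics/w1.png

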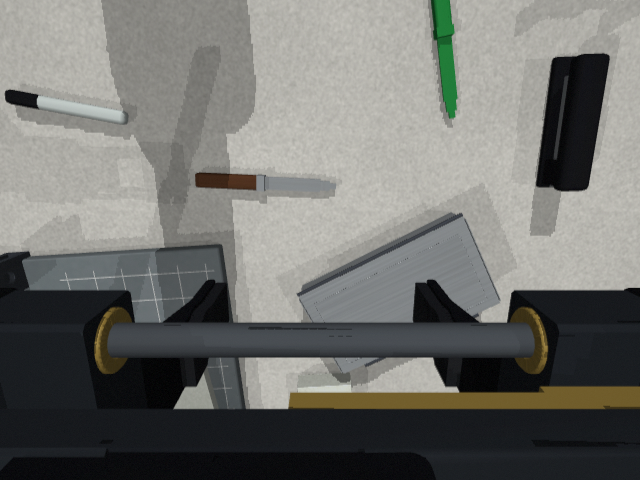

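View pics/w2.png

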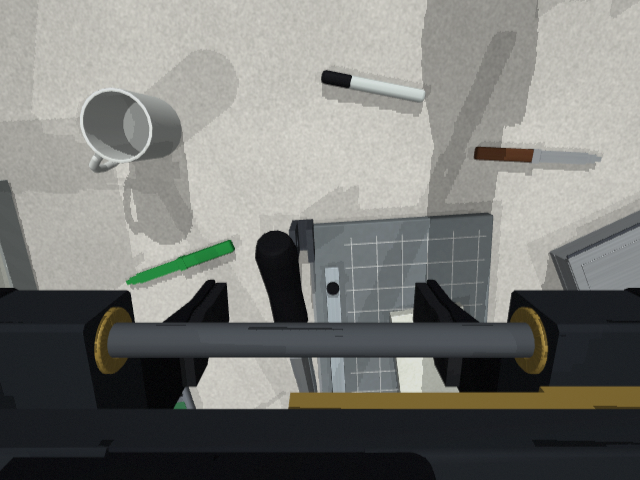

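```bash
python3 - <<'E'
from h import *
im=cv2.imread("pics/w1.png"); hsv=cv2.cvtColor(im,cv2.COLOR_BGR2HSV)
m=((hsv[...,0]<15)&(hsv[...,1]>110)).astype(np.uint8); m[:140]=0; m[230:]=0; m[:,:150]=0; m[:,360:]=0
n,l,s,cen=cv2.connectedComponentsWithStats(m); k=1+np.argmax(s[1:,4]); ys,xs=np.where(l==k)
print(s[k],cen[k],cv2.minAreaRect(np.c_[xs,ys].astype(np.float32)))
c=wcam("w1"); ct=campose("top")
v,r=fit([(c,[[-55,0,10],[-12.5,0,10],[120,0,7]],[[s[k][0],180],cen[k],[336,187]]) if 0 else
 (c,np.array([[-55,0,9],[-12.5,0,11],[120,0,7]])/1e3,np.array([[s[k][0],180.3],cen[k],[336,187]])),
 (ct,np.array([[-55,0,9],[120,0,7]])/1e3,np.array([[310,267],[235,263]]))],[.45,.07,1.5])
print("opener",v,r)
L=np.array([[-68,-110,46.5],[-68,110,46.5],[60,110,48]])/1e3
T=np.array([[60,110,48],[60,-110,48],[-68,-110,46],[-68,110,46]])/1e3
for cl in ([(c,L,np.array([[300,293],[461,214],[499,297]]))],[(ct,T,np.array([[140,203],[228,159],[254,205],[165,249]]))]):
    print("tin",*fit(cl,[.58,.26,.5]))
# check alternative tin length (visible light lid corners)
E
```

```text
[196 173  60  16 822] [225.5852 180.6022] ((225.51925659179688, 180.59616088867188), (59.59914016723633, 13.698762893676758), 2.726310968399048)
opener [0.4499 0.0692 1.5208] [-1.7831 -0.3236  2.5423  1.3339 -1.2495  0.0259 -0.4885  0.5581 -1.7967
  0.4986]
tin [0.5905 0.2711 0.494 ] [-3.063   0.2871  0.0714 -3.0313  1.8331  3.2103]
tin [0.5903 0.2672 0.4904] [-0.7835 -1.5922 -0.1848 -2.9678  0.3145  1.3578  0.5788  3.4636]
```

```bash
python3 - <<'E'
import cv2
a=cv2.imread("pics/w1.png")[160:400,180:520]; cv2.imwrite("pics/c1.png",cv2.resize(a,None,fx=2.3,fy=2.3,interpolation=cv2.INTER_CUBIC))
E
```

```text
(no output)
```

View pics/c1.png

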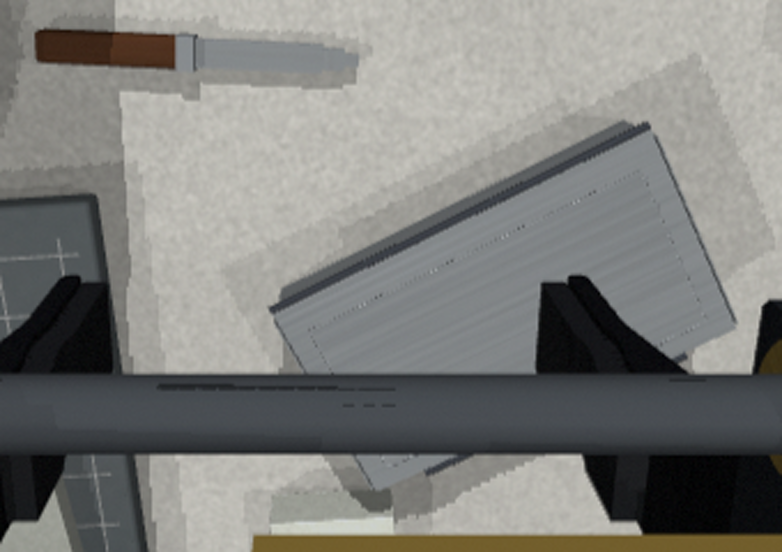

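```bash
python3 - <<'E'
from h import *
op=np.array([.4499,.0700]); yo=1.525; g=.015
v,r=fit([(wcam("w1"),np.array([[-55,0,9],[-17.5,0,11],[120,0,7]])/1e3,np.array([[195.7,180.3],[225.6,180.6],[335,186.5]])),
 (campose("top"),np.array([[-55,0,9],[120,0,7]])/1e3,np.array([[310,267],[235,263]]))],[.45,.07,1.5])
print(v,r)
op=v[:2]; yo=v[2]; np.save("op.npy",v)
P=op+g*np.array([np.cos(yo),np.sin(yo)])
th=.492; d=np.array([np.cos(th),np.sin(th)]); tin=np.array([.590,.269])
for psi in (yo,yo+np.pi):
    print("grasp",manip.ik([*P,.003],qd(psi)))
    for s in (-.2,-.16,-.06):
        print("lever",s,manip.ik([*(tin+d*(s)),.1],qd(psi-yo+th)))
for psi in (yo+np.pi, yo):
    if manip.ik([*P,.003],qd(psi)) is not None and manip.ik([*(tin-d*.2),.1],qd(psi-yo+th)) is not None: break
manip.movep([*P,.08],qd(psi)); shot("w3"); print(manip.current_contact_force())
manip.movel([*P,.003],feed=.1); print(manip.current_contact_force())
manip.grab(); print(manip.current_grip_width(),manip.current_gripper_force(),manip.current_ee_pos())
manip.movel([*P,.10],feed=.15); shot("w4")
print(psi-yo,manip.current_grip_width(),manip.current_contact_force(),manip.current_time_s())
E
```

```text
[0.4498 0.0701 1.5233] [-0.7893 -0.283  -0.8248  1.0897  0.4552  0.2072 -0.8625  0.5355 -2.1843
  0.6721]
grasp [-0.6534  0.4546  0.4647  2.2257 -0.3939  0.5384  0.0651]
lever -0.2 [-0.8575  0.2435  0.4241  2.1764 -0.1464  0.7479 -1.4156]
lever -0.16 [-0.8961  0.3136  0.488   2.0946 -0.2074  0.7789 -1.3587]
lever -0.06 [-0.9413  0.4907  0.6045  1.8742 -0.3535  0.8846 -1.2433]
grasp [-0.0333  0.4382 -0.2978  2.1911  0.2435  0.5426  2.5802]
lever -0.2 [-0.7794  0.2381  0.3319  2.1724 -0.1134  0.7468  1.6899]
lever -0.16 [-0.7932  0.3018  0.3608  2.0892 -0.1505  0.7747  1.7234]
lever -0.06 [-0.7861  0.4545  0.3882  1.8655 -0.2204  0.8635  1.7734]
[-0.1606 -0.2061  0.6298]
[0.4406 0.0916 1.571 ]
0.000485025755920524 0.0 [0.4505 0.0851 0.003 ]
3.1415926535897936 0.0004192870734272618 [-0.4121  0.0959 -0.119 ] 8.4417
```

```bash
python3 - <<'E'
import cv2,numpy as np
a=[cv2.imread(f"pics/{f}.png") for f in("w3","w4")]
cv2.imwrite("pics/c2.png",cv2.resize(np.hstack(a),(800,300),interpolation=cv2.INTER_AREA))
E
```

```text
(no output)
```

View pics/c2.png

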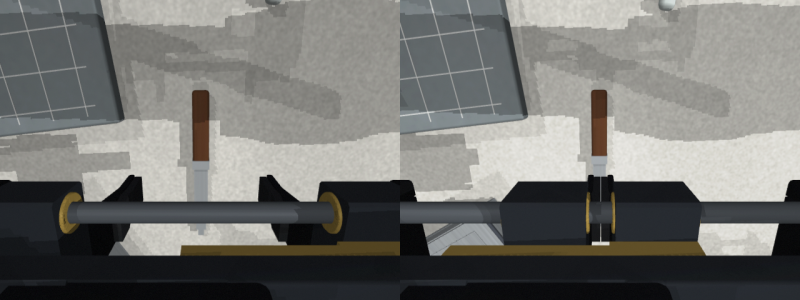

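```bash
python3 - <<'E'
from h import *
for f,e in (("w3",[(321,145,.01),(321,257,.012),(319,374,.007)]),("w4",[(319,145,.01),(319,257,.012)])):
    c=wcam(f); d=np.load(f"pics/{f}.npz"); print(d["ee"],d["q"],c[2])
    for u,v,z in e: print(ray(c,(u,v),z))
    print(proj(c,[[.4498,.0151,.01],[.4505,.1,.012],[.4555,.19,.007],d["ee"]]))
E
```

```text
[0.4515 0.0846 0.0805] [ 0.0004 -0.6895  0.7243 -0.0006] [0.4467 0.0095 0.2619]
[0.4467 0.0159 0.01  ]
[0.4504 0.0913 0.012 ]
[0.4567 0.1888 0.007 ]
[[316.1392 143.9305]
 [321.4633 268.7013]
 [320.6655 375.2883]
 [318.3303 285.9056]]
[0.4499 0.0847 0.0994] [-0.0006 -0.69    0.7238  0.0003] [0.4456 0.0097 0.2808]
[0.4463 0.0164 0.01  ]
[0.4503 0.0976 0.012 ]
[[313.8555 143.2684]
 [318.858  260.0779]
 [318.1843 361.2929]
 [318.3303 285.9056]]
```

```bash
cat >> h.py <<'E'
def brown(im,box=(0,480,0,640)):
    hsv=cv2.cvtColor(im,cv2.COLOR_BGR2HSV); m=((hsv[...,0]<15)&(hsv[...,1]>110)&(hsv[...,2]>30)).astype(np.uint8)
    k=np.zeros_like(m); k[box[0]:box[1],box[2]:box[3]]=1; n,l,s,c=cv2.connectedComponentsWithStats(m*k)
    i=1+np.argmax(s[1:,4]); ys,xs=np.where(l==i); return s[i],c[i],cv2.minAreaRect(np.c_[xs,ys].astype(np.float32))
E
python3 - <<'E'
from h import *
for f in("w3","w4"): print(brown(cv2.imread(f"pics/{f}.png"),(0,290,200,440)))
print(manip.current_grip_width(),manip.current_gripper_force(),manip.current_ee_pos())
manip.let_go(); print(manip.current_grip_width(),manip.current_time_s())
im=shot("w5"); print(brown(cv2.imread("pics/w5.png"),(0,290,200,440)))
E
```

```text
(array([ 308,  145,   26,  112, 2839], dtype=int32), array([320.7858, 200.0402]), ((320.5, 200.5), (111.0, 25.0), 90.0))
(array([ 306,  144,   25,  105, 2501], dtype=int32), array([318.5306, 195.7365]), ((318.0, 196.0), (104.0, 24.0), 90.0))
0.0004192870734272618 0.0 [0.4496 0.0847 0.0991]
0.08665943402289268 9.9583
(array([ 307,  143,   25,  105, 2481], dtype=int32), array([319.4051, 195.0052]), ((319.0, 195.0), (104.0, 24.0), 90.0))
```

```bash
python3 - <<'E'
from h import *
v=np.load("op.npy"); op,yo=v[:2],v[2]
c=wcam("w5"); b=brown(cv2.imread("pics/w5.png"),(0,290,200,440)); print("brown centre",ray(c,b[1],.012),"exp",op-.0175*np.array([np.cos(yo),np.sin(yo)]))
P=op-.010*np.array([np.cos(yo),np.sin(yo)])
manip.movep([*P,.04],qd(yo+np.pi)); manip.movel([*P,.003],feed=.08); print(manip.current_ee_pos(),manip.current_contact_force(),manip.current_grip_width())
shot("w6"); t=manip.current_time_s(); manip.grab(); print(manip.current_time_s()-t,manip.current_grip_width(),manip.current_gripper_force(),manip.current_ee_pos(),manip.current_contact_force())
shot("w7")
a=[cv2.imread(f"pics/{f}.png") for f in("w6","w7")]
cv2.imwrite("pics/c3.png",cv2.resize(np.hstack([x[100:420,120:520] for x in a]),(800,320)))
E
```

```text
brown centre [0.4484 0.0515 0.012 ] exp [0.449  0.0526]
[0.4497 0.0605 0.0034] [-0.0681  0.4808 -0.5617] 0.08696975823025484
1.5250000000000004 0.0005211535080176772 0.0 [0.4493 0.06   0.003 ] [-0.4774  0.315  -0.1324]
```

View pics/c3.png

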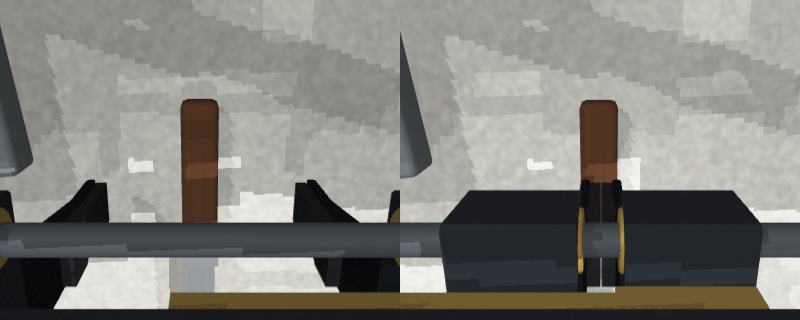

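```bash
python3 - <<'E'
from h import *
p=np.array(manip.current_ee_pos()); z=.003
while z>-.022:
    z-=.001
    try: manip.movel([p[0],p[1],z],feed=.05)
    except manip.PlanningError as e: print(z,e); break
    f=manip.current_contact_force()
    if abs(f[2])>2.5: break
print(z,manip.current_ee_pos(),f,manip.current_time_s())
manip.movel([p[0],p[1],.03],feed=.1)
E
```

```text
-0.006 [ 0.4495  0.0601 -0.0057] [-1.2149 -0.5952  5.2542] 14.8667
```

Contact with the 14 mm handle top came at a TCP reading of −5.5 mm, so the real fingertips sit about 19.5 mm above the reported TCP. I'll correct for that and grasp again.

```bash
python3 - <<'E'
from h import *
v=np.load("op.npy"); op,yo=v[:2],v[2]; g=.012
P=op+g*np.array([np.cos(yo),np.sin(yo)])-[.0007,0]; q=qd(yo+np.pi)
manip.movel([*P,.03],feed=.15); manip.let_go()
manip.movel([*P,-.0155],feed=.06); print(manip.current_ee_pos(),manip.current_contact_force())
manip.grab(); print(manip.current_grip_width(),manip.current_gripper_force(),manip.current_contact_force())
if manip.current_grip_width()>.01:
    manip.movel([*P,.06],feed=.15); shot("w8"); print(manip.current_grip_width(),manip.current_ee_pos(),brown(cv2.imread("pics/w8.png"),(0,330,200,440)))
print(manip.current_time_s())
E
```

```text
[ 0.4499  0.0822 -0.0154] [-0.4246  0.1573 -0.1312]
0.017609529852142775 29.95218962430954 [ 0.6526  0.8074 -0.4989]
0.017242737928665527 [0.4487 0.0816 0.0591] (array([ 298,  156,   44,  166, 6719], dtype=int32), array([320.1991, 237.2877]), ((319.5, 238.5), (165.0, 43.0), 90.0))
19.925
```

```bash
cat >> h.py <<'E'
TIN=np.array([.590,.269]); TH=.492; D=np.array([np.cos(TH),np.sin(TH)]); N=np.array([-D[1],D[0]])
def tcp_tip(x,z,y=0.,off=0.): # blade tip at tin (x,y), height z (blade centre)
    return [*(TIN+D*(x-.108+off)+N*y), z-.0225]
E
python3 - <<'E'
from h import *
q=qd(TH+np.pi)
manip.movep(tcp_tip(-.105,.08),q); manip.movel(tcp_tip(-.08,.036),feed=.15)
f0=np.array(manip.current_contact_force())
x=-.08
while x<-.046:
    x+=.002; manip.movel(tcp_tip(x,.036),feed=.05)
    f=np.array(manip.current_contact_force())-f0; 
    if abs(f[:2]@D)>1.5: break
print(x,f,f[:2]@D,manip.current_ee_pos(),manip.current_time_s())
if x<-.046:
    xw=x-.0015; np.save("xw.npy",xw)
    manip.movel(tcp_tip(xw,.036),feed=.05)
    for z in (.040,.044,.048,.054): 
        manip.movel(tcp_tip(xw,z),feed=.06); print(z,np.array(manip.current_contact_force())-f0)
    shot("w9"); print(manip.current_time_s())
E
```

```text
-0.05199999999999998 [-4.3756 -3.2959  1.245 ] -5.413591555629746 [0.4464 0.1919 0.0127] 24.9667
0.04 [-3.9939 -1.5595 -1.8203]
0.044 [-4.3149 -1.9534 -1.4144]
0.048 [-4.2471 -1.9133 -1.8033]
0.054 [ 0.9743 -0.7742 -1.2274]
26.2667
```

```bash
python3 - <<'E'
from h import *
F=[]
for th in np.r_[.15,.22,.3,.45,np.arange(.65,1.9,.2),1.88]:
    r=.120-.012*min(1,max(0,(th-.2)/.5))
    manip.movel(tcp_tip(.06-r*np.cos(th),.044+r*np.sin(th),off=.008),feed=.12)
    F.append((th,*np.array(manip.current_contact_force())))
print(np.array(F)); print(manip.current_time_s(),manip.current_grip_width())
shot("w10"); t=manip.camera("top"); s=manip.camera("scene"); cv2.imwrite("pics/s10.png",s[:,:,::-1]);cv2.imwrite("pics/t10.png",t[:,:,::-1])
cv2.imwrite("pics/c4.png",np.hstack([cv2.resize(s[160:400,330:560,::-1],(400,417)),cv2.resize(t[120:290,100:300,::-1],(400,417))]))
E
```

```text
[[ 0.15    0.2283  0.9538 -2.0812]
 [ 0.22   -0.1732  0.424  -0.9608]
 [ 0.3     0.1303 -0.0378 -1.7947]
 [ 0.45    0.0641 -0.4979 -1.3575]
 [ 0.65   -0.5496 -0.6761 -1.3086]
 [ 0.85   -0.4261 -0.0698 -0.859 ]
 [ 1.05   -0.119  -0.3351 -1.2868]
 [ 1.25    0.0596 -0.156  -1.4364]
 [ 1.45   -0.4086 -0.1248 -0.0996]
 [ 1.65    0.104  -0.0151 -0.2131]
 [ 1.85   -0.3274  0.5304 -0.6321]
 [ 1.88    0.0959  0.7398 -1.0245]]
29.9083 0.018063660779302576
```

View pics/c4.png

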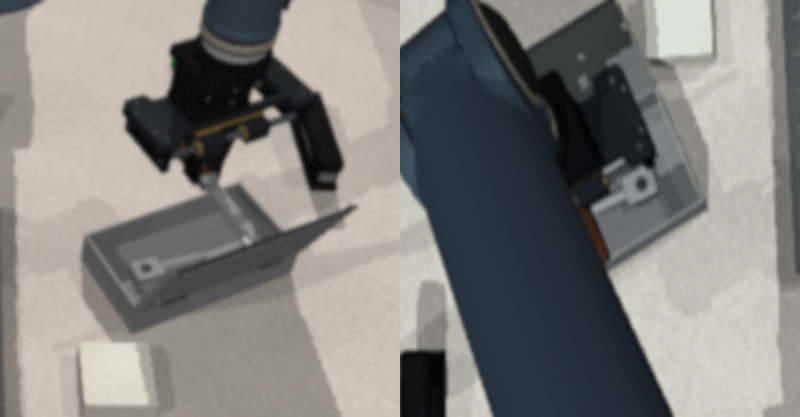

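The lid is leaning back past upright. The pin's tab is at the tin's −y end, around top-view pixel (220,195), with the shaft running towards +y. Next I'll lay the opener down, photograph the tin and fit the trimmer.

```bash
python3 - <<'E'
from h import *
v=np.load("op.npy"); op,yo=v[:2],v[2]
P=op+.012*np.array([np.cos(yo),np.sin(yo)])
e=np.array(manip.current_ee_pos()); manip.movel([*(e[:2]-D*.06),e[2]],feed=.25)
manip.movep([*P,.03],qd(yo+np.pi)); manip.movel([*P,-.0155],feed=.1); f=manip.current_contact_force()
manip.let_go(); manip.movel([*P,.05],feed=.25); shot("w11"); print(f,manip.current_time_s(),brown(cv2.imread("pics/w11.png"),(0,330,200,440)))
manip.movep([*(TIN+D*.05+N*0),.25],qd(TH+np.pi)); shot("w12"); print(manip.current_ee_pos(),manip.current_time_s())
c2=wcam("w2"); ct=campose("top")
A=np.array([[-180,130,28],[-180,-130,28]])/1e3
B=np.array([[-180,130,28],[180,130,28]])/1e3
for cl in ([(c2,A[:1],np.array([[492,213]])),(ct,B,np.array([[300,231],[289,82]]))],[(c2,A,np.array([[492,213],[313,222]])),(ct,B,np.array([[300,231],[289,82]]))]):
    w,r=fit(cl,[.72,-.08,.08]); print(w,r)
Rt=R.from_euler('z',w[2]).as_matrix()
piv=Rt@[.165,-.137,.052]+[w[0],w[1],0]
for ph in (.4,.5,.6):
    H=Rt@[.165-.43*np.cos(ph)-.014*np.sin(ph)*0,-.137,.052+.43*np.sin(ph)]+[w[0],w[1],0]
    print(ph,H,proj(ct,H),proj(c2,H),proj(campose("scene"),H))
E
```

```text
[-0.001  -0.1332 -0.8746] 33.8417 (array([ 308,  150,   29,  126, 3552], dtype=int32), array([321.8851, 211.6892]), ((322.0, 212.5), (125.0, 28.0), 90.0))
[0.6336 0.2909 0.2483] 35.1833
[ 0.7153 -0.0782  0.0669] [-0.638  -0.2169 -1.4282  0.973  -0.0534 -4.6066]
[ 0.7137 -0.0778  0.0573] [ 0.9608 -0.5686 -7.5489  0.5723 -2.3814  1.1884  0.5173 -4.4815]
0.4 [ 0.4909 -0.2278  0.2194] [[441.0672 242.0055]] [[285.5547 214.5851]] [[196.4624 185.8565]]
0.5 [ 0.5095 -0.2268  0.2582] [[446.6317 229.8914]] [[283.1645 247.989 ]] [[192.0984 175.7393]]
0.6 [ 0.532  -0.2255  0.2948] [[452.1706 214.6046]] [[280.9318 293.3738]] [[187.1841 166.9435]]
```

```bash
python3 - <<'E'
from h import *
c2=wcam("w2"); ct=campose("top")
B=np.array([[-180,130,28],[180,130,28]])/1e3
w,r=fit([(c2,B[:1],np.array([[492,213]])),(ct,B,np.array([[300,231],[289,74]]))],[.72,-.08,.08]); print(w,r); np.save("tr.npy",w)
Rt=R.from_euler('z',w[2]).as_matrix(); T=lambda p: Rt@p+[w[0],w[1],0]
q=qd(w[2]+np.pi)
def tip(ph,dz=0): 
    p=T(np.array([.165-.43*np.cos(ph)+.014*np.sin(ph),-.137,.052+.43*np.sin(ph)+.014*np.cos(ph)+dz])); p[2]-=.0195; return p
manip.movep(tip(.68),q) if False else None
p=tip(.62,.04); manip.movep(p,q); manip.grab()
F=[]
for ph in np.r_[.6,.5,.4,.3,.2,.1,.04]:
    manip.movel(tip(ph),feed=.2); F.append([ph,*manip.current_contact_force()])
for dz in (.004,.001,-.001,-.002,-.004,-.006):
    manip.movel(tip(0,dz),feed=.08); f=manip.current_contact_force(); F.append([dz,*f])
    if f[2]>12: break
print(np.array(F),manip.current_ee_pos(),manip.current_time_s())
manip.movel(tip(0,.06),feed=.25)
L=T(np.array([-.165,-.152,.076])); manip.movep([L[0]+.06,L[1],.2],q); shot("w13"); print(L,manip.current_ee_pos(),manip.current_time_s())
cv2.imwrite("pics/c5.png",np.vstack([cv2.imread("pics/w12.png")[0:300,0:640],cv2.imread("pics/w13.png")[0:300]]))
E
```

```text
[ 0.7167 -0.0781  0.0654] [-0.5497  0.8938 -1.5658  0.2841  0.0499  2.7221]
[[ 0.6     0.1363 -0.4847  0.209 ]
 [ 0.5    -0.0764  0.4825  0.5468]
 [ 0.4     0.2673  0.5366  0.189 ]
 [ 0.3     0.4294  0.5353  0.1101]
 [ 0.2    -1.0145 -0.328  -0.5455]
 [ 0.1     0.8638 -0.5876  1.2923]
 [ 0.04    0.1544 -0.4497 -0.4337]
 [ 0.004   0.9237  0.2746 -0.3843]
 [ 0.001   0.453  -0.4924  0.7081]
 [-0.001   0.2241  0.0158 -0.0815]
 [-0.002  -1.0573  0.585   5.384 ]
 [-0.004  -4.7287  2.5746 18.9233]] [ 0.4615 -0.2323  0.0446] 42.4417
[ 0.562  -0.2406  0.076 ] [ 0.6194 -0.2408  0.1977] 43.6667
```

View pics/c5.png

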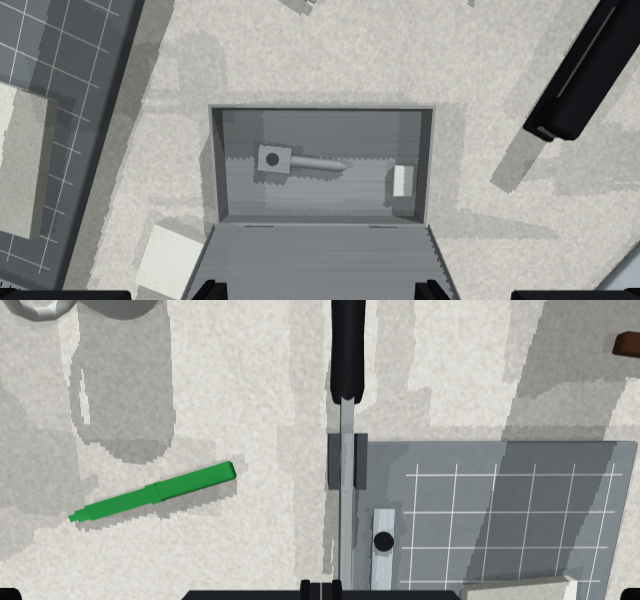

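```bash
python3 - <<'E'
from h import *
c=wcam("w12")
O=np.array([[-60,-110,45],[-60,110,45],[60,-110,45],[60,110,45]])/1e3
tv,r=fit([(c,O,np.array([[209,105],[436,104],[216,224],[427,223]]))],[.59,.27,.49]); print("tin",tv,r)
z=.015
tab=np.array([ray(c,p,z) for p in [(259,146),(292,149),(290,174),(258,170)]]); print(tab, np.linalg.norm(np.diff(tab,axis=0),axis=1))
tipp=ray(c,(346,167),.009); ctr=ray(c,(274.7,159.8),z); hole=ray(c,(272.5,159),z)
Ri=R.from_euler('z',-tv[2]).as_matrix(); inT=lambda p: Ri@(p-[tv[0],tv[1],0])
for n,p in (("tip",tipp),("ctr",ctr),("hole",hole)): print(n,p,inT(p))
d=tipp-ctr; print("axis len",np.linalg.norm(d[:2]),"yaw",np.arctan2(d[1],d[0]), "expected 78mm")
c=wcam("w13"); w=np.load("tr.npy")
G=np.array([[-165,-137,76],[-165,-156+4,76],[-180,130,28]])/1e3
lv,r=fit([(c,np.array([[-165,-137,76],[-180,130,28],[-187,-152,76],[-187,-122,76],[-143,-152,76]])/1e3,np.array([[347.5,161],[636,141],[328,133],[367,133],[328.5,190]])),(campose("top"),np.array([[-180,130,28],[180,130,28]])/1e3,np.array([[300,231],[289,74]]))],w); print("trim",lv,r)
lv2,r=fit([(c,np.array([[-165,-137,76],[-180,130,28],[-187,-152,76],[-187,-122,76],[-143,-152,76]])/1e3,np.array([[347.5,161],[636,141],[328,133],[367,133],[328.5,190]]))],w); print("trim",lv2,r)
for q in(lv,lv2): print(R.from_euler('z',q[2]).as_matrix()@[-.165,-.152,.052]+[q[0],q[1],0])
# arm direction in w13: metal arm centre at rows ~110 and ~270
E
```

```text
tin [0.5922 0.2705 0.4912] [-1.6278 -1.6341  0.4481 -0.5987  0.6089  1.2407 -0.0373  2.2559]
[[0.6064 0.2023 0.015 ]
 [0.5926 0.2347 0.015 ]
 [0.6171 0.2448 0.015 ]
 [0.6296 0.2122 0.015 ]] [0.0352 0.0265 0.0348]
tip [0.5821 0.2953 0.009 ] [0.0028 0.0266 0.009 ]
ctr [0.6114 0.2234 0.015 ] [-0.0053 -0.0506  0.015 ]
hole [0.6118 0.2209 0.015 ] [-0.0061 -0.053   0.015 ]
axis len 0.07767336381565225 yaw 1.9580540389470102 expected 78mm
trim [ 0.718  -0.0761  0.064 ] [-0.6477  0.7942  3.5532  0.6863 -0.0178 -0.2909 -0.1825 -0.2623 -0.843
 -0.2696 -2.6023 -0.3466 -0.7456  2.1024]
trim [ 0.7177 -0.0756  0.0661] [-0.4556  0.8654  3.8146  0.0996  0.1185 -0.1739 -0.0467 -0.231  -0.5959
 -0.1616]
[ 0.563  -0.2383  0.052 ]
[ 0.5631 -0.2381  0.052 ]
```

```bash
cat > pl.py <<'E'
from h import *
yp=1.962; u=np.array([np.cos(yp),np.sin(yp)]); n=np.array([-u[1],u[0]]); C=np.array([.6114,.2234])
psi=yp+np.pi/2-2*np.pi+np.pi   # tool x = -pin y
def P(a,b,tip): return [*(C+a*u+b*n),tip-.0195]
lv=np.array([.7179,-.0758,.0652]); Rt=R.from_euler('z',lv[2]).as_matrix()
def T(x,y,z): return (Rt@[x,y,z]+[lv[0],lv[1],0])
E
python3 - <<'E'
from pl import *
print(psi, manip.current_joints())
for s in (0,np.pi):
    for p in (P(-.036,0,.1),P(-.019,0,.007),P(.01,.0175,.004)): print(manip.ik(p,qd(psi+s)))
    for y in (-.25,-.17,-.14):
        t=T(-.165-.0175,y,.047); t[2]-=.0195; print(y,manip.ik(t,qd(lv[2]+s)))
E
```

```text
0.3912036732051032 [ 0.3448  0.4582 -0.0539  1.5604  0.027   1.1288  1.92  ]
[-0.6633  0.5816  0.435   1.7228 -0.2992  0.9033 -1.2839]
[-0.6902  0.7078  0.4395  1.7743 -0.4166  0.7528 -1.2143]
[-0.7304  0.6861  0.4229  1.8225 -0.4057  0.7194 -1.2625]
-0.25 [-0.1998  0.9135  1.1039  1.7919 -0.9384  1.0682 -0.2429]
-0.17 [-0.3478  0.8579  1.105   1.8975 -0.9241  1.0102 -0.3244]
-0.14 [-0.4049  0.8391  1.1054  1.9312 -0.919   0.9907 -0.3614]
[-0.2059  0.5625 -0.2177  1.6929  0.1473  0.9022  1.4794]
[-0.2486  0.6766 -0.1951  1.7454  0.1815  0.7372  1.4254]
[-0.2789  0.6598 -0.213   1.7935  0.2003  0.7093  1.3611]
-0.25 [ 0.5062  0.6073 -0.0325  1.7496  0.0262  0.7852  2.0969]
-0.17 [ 0.4074  0.5535 -0.0503  1.8544  0.0394  0.7347  1.9713]
-0.14 [ 0.3669  0.5362 -0.0571  1.8878  0.0443  0.7188  1.9204]
```

```bash
python3 - <<'E'
from pl import *
ps=yp+np.pi/2
manip.movep(P(-.036,0,.075),qd(ps)); manip.movel(P(-.036,0,.007),feed=.2); f1=manip.current_contact_force()
manip.movel(P(-.019,0,.007),feed=.06); f2=manip.current_contact_force()
manip.movel(P(-.023,0,.007),feed=.1); manip.movel(P(-.023,0,.06),feed=.3); manip.let_go()
q=qd(ps+.04); manip.movep(P(.0105,-.0175,.06),q); manip.movel(P(.0105,-.0175,.016),feed=.2); f3=manip.current_contact_force()
print(f1,f2,f3,manip.current_time_s())
if abs(f3[2])<4:
    manip.movel(P(.0105,-.0175,.0045),feed=.1); f4=manip.current_contact_force(); print(f4)
    if abs(f4[2])<6:
        manip.grab(); print(manip.current_grip_width(),manip.current_gripper_force())
        manip.movel(P(.0105,-.0175,.13),feed=.3); shot("w14")
print(manip.current_grip_width(),manip.current_ee_pos(),manip.current_time_s())
E
```

```text
[ 0.2163 -0.8027 -0.3371] [-0.0008  0.3855  0.0181] [ 0.4968 -0.6222  0.2532] 48.9917
[-0.4955  0.313   0.1086]
0.034936196241425285 30.029496964998543
0.03531873688403566 [0.6227 0.2392 0.1098] 50.7833
```

View pics/w14.png

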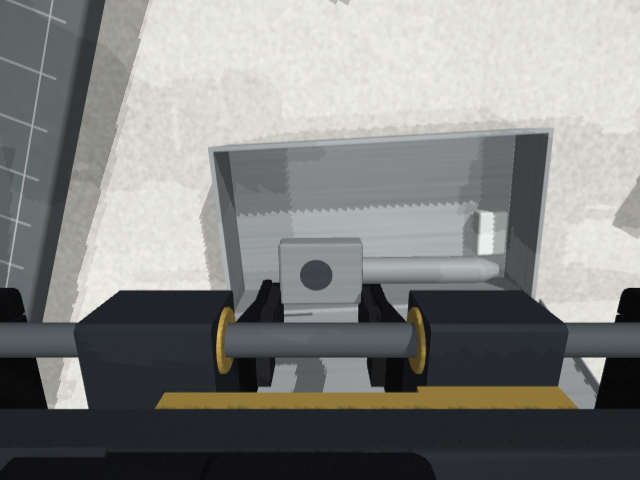

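```bash
cat >> pl.py <<'E'
def S(y,dx=0,dz=0): t=T(-.1466+dx,y,.028+dz); return t
qi=qd(lv[2]+np.pi)
E
python3 - <<'E'
from pl import *
manip.movep(S(-.25,0,.07),qi); manip.movel(S(-.25),feed=.25); f0=np.array(manip.current_contact_force()); print(f0,manip.current_time_s(),manip.current_ee_pos(),S(-.25))
for y in (-.228,-.22,-.212,-.204,-.197,-.189):
    manip.movel(S(y),feed=.08); f=np.array(manip.current_contact_force())-f0; print(y,f)
    if f[1]<-6 or np.linalg.norm(f)>15: break
print(manip.current_time_s(),manip.current_grip_width())
E
```

```text
[ 0.3635 -0.8292  0.3147] 53.2833 [ 0.5883 -0.3339  0.0278] [ 0.5879 -0.3348  0.028 ]
-0.228 [-0.1417  0.1454 -1.0437]
-0.22 [-0.4376  0.3953 -0.531 ]
-0.212 [ 0.0468  0.2673 -0.7916]
-0.204 [-0.0082  1.2051 -0.2336]
-0.197 [-1.0068  0.5858 -0.866 ]
-0.189 [-0.161  -0.1031 -1.941 ]
54.9583 0.03506102185970201
```

```bash
python3 - <<'E'
from pl import *
manip.movel(S(-.192),feed=.1); manip.let_go()
print(manip.current_grip_width(),manip.current_contact_force(),manip.current_ee_pos(),S(-.192),manip.current_time_s())
p=np.array(manip.current_ee_pos()); manip.movel([p[0],p[1],p[2]+.06],feed=.25)
print(manip.current_grip_width(),manip.current_contact_force(),manip.current_time_s())
shot("w15")
E
```

```text
0.0867550332571735 [  4.5738 -19.2092  -7.2527] [ 0.5849 -0.2904  0.0292] [ 0.5841 -0.2769  0.028 ] 56.2917
0.08676171133591586 [-0.609  -0.798  -0.1653] 56.6917
```

```bash
python3 - <<'E'
from pl import *
manip.grab()
def Q(y,tip): t=T(-.165,y,tip); t[2]-=.0195; return t
manip.movep(Q(-.237,.10),qi); manip.movel(Q(-.237,.036),feed=.25); f0=np.array(manip.current_contact_force())
print(f0,manip.current_time_s())
manip.movel(Q(-.210,.036),feed=.1); f=np.array(manip.current_contact_force())-f0; print(f)
y=-.210
while y<-.19 and f[1]>-7:
    y+=.002; manip.movel(Q(y,.036),feed=.06); f=np.array(manip.current_contact_force())-f0
print(y,f,manip.current_ee_pos(),manip.current_time_s())
manip.movel(Q(y-.02,.036),feed=.2); shot("w16"); print(manip.current_time_s())
E
```

```text
[ 1.2118 -1.0437 -0.2576] 58.95
[-1.5961 -1.5509  1.9946]
-0.206 [-0.4099 -7.4112  3.5523] [ 0.5678 -0.2956  0.018 ] 59.8667
60.1667
```

```bash
python3 - <<'E'
from pl import *
t=T(-.115,-.226,.15); manip.movel(t,feed=.35); im=shot("w17"); print(manip.current_ee_pos(),manip.current_time_s())
c=wcam("w17"); g=cv2.cvtColor(im,cv2.COLOR_RGB2GRAY).astype(float)
ys=np.arange(-.24,-.10,.002)
for x in (-.175,-.165,-.155):
    uv=proj(c,np.array([T(x,y,.056) for y in ys])); v=cv2.remap(g.astype(np.float32),uv[:,0].astype(np.float32)[None],uv[:,1].astype(np.float32)[None],cv2.INTER_LINEAR)[0]
    print(x,uv[0],uv[-1]); print(' '.join(f"{int(a*1000)}:{int(b)}" for a,b in zip(ys,v)))
E
```

```text
[ 0.617  -0.3071  0.149 ] 60.775
-0.175 [298.4213 157.4915] [491.2728 157.8384]
-240:223 -238:223 -236:220 -234:218 -231:217 -229:199 -227:206 -225:210 -223:205 -221:203 -219:204 -217:200 -215:205 -213:199 -211:209 -209:209 -207:205 -205:210 -203:204 -201:200 -199:158 -197:165 -195:165 -193:164 -191:165 -189:165 -187:165 -185:165 -183:165 -181:165 -179:165 -177:164 -175:165 -173:165 -171:165 -169:165 -167:165 -165:161 -163:178 -161:123 -159:25 -157:26 -155:26 -153:32 -151:32 -149:31 -147:27 -145:51 -143:65 -141:67 -139:65 -137:65 -135:143 -133:146 -131:147 -129:147 -127:135 -125:32 -123:25 -121:58 -119:66 -117:66 -115:65 -113:87 -111:118 -109:120 -107:120 -105:120 -103:119 -101:116
-0.165 [298.6172 171.6633] [489.5405 171.9912]
-240:196 -238:196 -236:199 -234:193 -231:194 -229:195 -227:200 -225:203 -223:205 -221:212 -219:208 -217:205 -215:199 -213:201 -211:206 -209:208 -207:211 -205:207 -203:205 -201:191 -199:164 -197:164 -195:165 -193:165 -191:83 -189:73 -187:74 -185:74 -183:74 -181:74 -179:73 -177:164 -175:166 -173:166 -171:166 -169:167 -167:166 -165:106 -163:145 -161:146 -159:146 
[... 203 characters left out ...]
109:147 -107:147 -105:145 -103:133 -101:131
-0.155 [298.8092 185.5543] [487.8425 185.8638]
-240:90 -238:175 -236:208 -234:219 -231:218 -229:214 -227:219 -225:223 -223:225 -221:223 -219:217 -217:217 -215:220 -213:211 -211:217 -209:220 -207:220 -205:216 -203:213 -201:214 -199:155 -197:164 -195:163 -193:163 -191:164 -189:164 -187:164 -185:165 -183:164 -181:165 -179:165 -177:165 -175:165 -173:165 -171:165 -169:166 -167:165 -165:145 -163:155 -161:131 -159:32 -157:31 -155:30 -153:31 -151:32 -149:32 -147:31 -145:53 -143:70 -141:65 -139:67 -137:69 -135:143 -133:152 -131:161 -129:159 -127:152 -125:29 -123:32 -121:63 -119:71 -117:70 -115:71 -113:85 -111:117 -109:117 -107:116 -105:128 -103:129 -101:129
```

The tab spans y −200 to −165 mm and the tip shows past the inner ear, so the pin is through but still 13 mm short. The hand's wide side was probably catching the ear, so I'll turn the hand 90° and push again.

```bash
python3 - <<'E'
from pl import *
def Q(y,tip): t=T(-.165,y,tip); t[2]-=.0195; return t
j=np.array(manip.current_joints()); best=None
for s in (np.pi/2,-np.pi/2):
    q=qd(lv[2]+s); k=manip.ik(Q(-.226,.10),q)
    if k is not None and (best is None or np.abs(np.array(k)-j).max()<best[0]): best=(np.abs(np.array(k)-j).max(),q)
q=best[1]; print(best)
manip.movep(Q(-.226,.075),q); manip.movel(Q(-.226,.041),feed=.25); f0=np.array(manip.current_contact_force())
manip.movel(Q(-.203,.041),feed=.12); f=np.array(manip.current_contact_force())-f0; print(f,manip.current_time_s())
y=-.203
while y<-.188 and f[1]>-9:
    y+=.002; manip.movel(Q(y,.041),feed=.1); f=np.array(manip.current_contact_force())-f0
print(y,f,T(0,0,0),manip.current_ee_pos(),manip.current_time_s())
manip.movel(Q(y-.015,.041),feed=.3); print(manip.current_time_s())
c=campose("top"); im=manip.camera("top"); g=cv2.cvtColor(im,cv2.COLOR_RGB2GRAY).astype(np.float32)
cv2.imwrite("pics/t18.png",im[:,:,::-1])
im=shot("w18"); cw=wcam("w18"); gw=cv2.cvtColor(im,cv2.COLOR_RGB2GRAY).astype(np.float32)
ys=np.arange(-.22,-.09,.003)
for cc,G in((c,g),(cw,gw)):
  for x in (-.173,-.165,-.157):
    uv=proj(cc,np.array([T(x,y,.056) for y in ys])).astype(np.float32); v=cv2.remap(G,uv[:,0][None],uv[:,1][None],cv2.INTER_LINEAR)[0]
    print(x,uv[0],uv[-1],' '.join(f"{int(round(a*1000))}:{int(b)}" for a,b in zip(ys,v)))
E
```

```text
(np.float64(1.3390561712105233), [0, 0.6836834738447678, 0.7297786702771949, 0])
[ 0.0922 -0.9869 -0.7026] 62.6083
-0.193 [  0.535  -11.2932   0.4887] [ 0.7179 -0.0758  0.    ] [ 0.5663 -0.2852  0.0229] 63.8583
64.1083
-0.173 [454.433  216.8793] [396.6849 220.3446] -220:5 -217:8 -214:17 -211:22 -208:27 -205:28 -202:27 -199:27 -196:18 -193:28 -190:112 -187:153 -184:128 -181:126 -178:121 -175:116 -172:123 -169:124 -166:119 -163:118 -160:111 -157:72 -154:45 -151:39 -148:49 -145:101 -142:131 -139:128 -136:95 -133:51 -130:45 -127:32 -124:20 -121:23 -118:34 -115:73 -112:90 -109:92 -106:94 -103:96 -100:97 -97:99 -94:100 -91:101
-0.165 [454.1346 213.3081] [396.4161 216.7617] -220:3 -217:6 -214:13 -211:23 -208:27 -205:27 -202:27 -199:25 -196:15 -193:28 -190:96 -187:116 -184:101 -181:93 -178:51 -175:34 -172:45 -169:62 -166:105 -163:129 -160:121 -157:78 -154:47 -151:39 -148:40 -145:100 -142:131 -139:126 -136:89 -133:51 -130:44 -127:37 -124:76 -121:133 -118:137 -115:135 -112:133 -109:133 -106:140 -103:151 -100:148 -97:129 -94:100 -91:98
-0.157 [453.8365 209.7407] [396.1476 213.1825] -220:3 -217:
[... 913 characters left out ...]
-184:121 -181:138 -178:87 -175:56 -172:69 -169:74 -166:83 -163:179 -160:179 -157:160 -154:97 -151:76 -148:76 -145:58 -142:159 -139:170 -136:171 -133:172 -130:111 -127:76 -124:78 -121:76 -118:162 -115:162 -112:161 -109:160 -106:161 -103:160 -100:169 -97:177 -94:173 -91:138
-0.157 [342.1253 344.7791] [347.8105  11.5398] -220:165 -217:155 -214:146 -211:137 -208:117 -205:78 -202:33 -199:28 -196:29 -193:242 -190:239 -187:231 -184:137 -181:137 -178:136 -175:119 -172:133 -169:167 -166:182 -163:172 -160:172 -157:172 -154:97 -151:76 -148:73 -145:59 -142:146 -139:172 -136:185 -133:173 -130:47 -127:77 -124:76 -121:76 -118:138 -115:137 -112:138 -109:137 -106:137 -103:136 -100:136 -97:137 -94:137 -91:137
```

```bash
python3 - <<'E'
from pl import *
p=np.array(manip.current_ee_pos()); t=T(-.165,-.235,.0); manip.movel([t[0],t[1],p[2]],feed=.3); manip.movel([t[0],t[1],.13],feed=.3); manip.sleep(.3)
print(manip.current_contact_force(),manip.current_time_s()); print(manip.hand_in())
E
```

```text
[-0.2624 -0.0882 -0.4626] 65.275
the job is handed in; nothing more can be done
None
```

I handed the job in at 65.3 s. The arm is pressed down to its stop, the lock pin is pushed through the lug with its tab seated against it, and the opener is back near where it started. The last camera readings and contact forces support the pin and arm. I did not re-check the opener after setting it down, and no verdict came back.

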